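# Fish a clamp out from under the drive guard with a chip hook

## Task

The red G-clamp has been dropped under the yellow drive guard, where the gripper cannot go. Take the chip hook from its rest, draw the clamp out with it until the whole clamp lies flat on the bench at least 5 cm clear of the guard's open mouth, and put the hook back in its rest the way it was. Do not touch the clamp with the gripper, and leave the other things where they stand.

Things in the scene. Friction and masses are not known exactly. Their poses are not given: they have to be found in the camera images.
- rest: fixed dark steel tool rest on a grey 200 x 75 mm base plate. Origin on the bench under the seated hook's handle centre; x is level, from the handle end to the hook end; z up. It holds the hook at a 30 degree slope, handle end low: a trough with heel plate takes the handle's butt, a wire fork the rod 115 mm ahead of the handle centre. The hook is lifted out and put back square to its slope
- rest_seat (a point): where the handle centre of the seated hook lies: 100 mm above the rest's origin; axes as the rest's. Along the slope, the trough spans 30 to 60 mm behind this point (32 mm wide inside, lips flared, up to 20 mm above the handle axis); the fork slot is 14 mm wide, flared to 52 mm, up to 31 mm above the rod axis. The handle's middle 60 mm is free on both sides and below
- rest_tip (a point): point of the rest where the tip point of the seated hook lies. Axes as the rest's
- hook_grip (a point): centre of the chip hook's red and black handle, the place to grip it: flat-sided, 110 mm long, 24 mm wide, 22 mm high. x runs along the handle and the straight 8 mm rod towards the hook end, y across the 24 mm width, z opposite to the bent end. Loose, 0.13 to 0.2 kg; starts seated in the rest, x rising 30 degrees
- hook_tip (a point): tip point of the chip hook, in its bent end: 210 mm along +x and 34 mm along -z from the handle centre; the 8 mm thick bent end goes 4 mm farther down than this point. Axes as the hook's
- guard: fixed yellow drive guard, a low cage 220 x 220 mm, 107 mm high: sheet sides and back, a roof of bars 44 mm apart, one open side, the mouth. Origin on the bench at the middle of the mouth; x is level, straight into the guard, y along the mouth, z up. The mouth is clear up to 93 mm and 216 mm wide; a pulley on a shaft fills the back from 170 mm inwards
- clamp_centre (a point): centre of the red G-clamp frame: flat C, 75 x 100 x 16 mm, 0.25 to 0.5 kg, loose, flat on the bench. Spine at x -38 to -18 mm, 100 mm long along y; two arms go from it to +x, leaving a space inside from x -18 to beyond +22, y -31 to +31 mm. Starts 70 to 100 mm inside the guard, spine facing the mouth within 25 degrees: a tip let down inside the C draws it by the spine
- pliers_centre (a point): black pliers lying flat, 66 x 174 x 16 mm; centre. Bystander
- carton_centre (a point): small white carton, 110 x 45 x 30 mm, near the hook end of the rest; centre. Bystander

How it is judged:
By the outcome, as a careful person would: the job done as asked, in the order asked, and still so for the second after the job is handed in, with the robot touching nothing.
It also fails if it takes over 48 s, if anything falls off the work surface, if the arm or the gripper's body presses on something with over 40 N, if the wrist force passes 120 N, or if a joint passes its speed limit or range.

## Robot

A 7-joint arm with a two-finger parallel gripper is mounted at the origin on the work surface; the furniture and walls round the work are solid. World frame = base frame: x ahead of the robot, y to its left, z up, the work surface at z = 0. Lengths are in m, angles in rad, forces in N, time in s.
With the tool pointing down it reaches from about 0.4 to 0.875 m from the base axis. Payload 6.5 kg.
Tool frame: the origin (TCP) lies on the centre line of the jaws, within the pads' length; the fingertips stand 11 mm ahead of it and the grasp point (between the pads) lies 8 mm behind it (ctrl.tip_extent is the z of the fingertips in the tool frame, in m); z points along the fingers, y is the line along which they close (so a half turn about z gives the same grasp; the last joint's range is limited). The gripper opens to 85 mm and grips with 20 to 120 N. Pads are 22 mm wide; open, the fingers measure 114 mm over their backs; the gripper's body (76 mm by 85 mm) begins 54 mm behind the grasp point. The pads swing forward as they close: fully open they stand 13 mm farther back than shut.
Start: joints at [-1.237, 0.536, -0.004, 1.538, 0.003, 1.067, -0.071], TCP at [0.253, 0.599, 0.242] pointing down, gripper open.
Joint ranges: [-2.7, 2.7], [-0.37, 2.16], [-1.27, 1.26], [0.24, 2.4], [-1.31, 4.45], [0.19, 1.91], [-2.76, 2.76]. Speed limits (rad/s): [2.39, 2.39, 3.14, 3.14, 3.14, 3.14, 3.14].

## Interface

Orientations are given as a 3x3 rotation matrix whose columns are the frame's x, y, z axes.
In Python, from cell import ctrl gives the robot as it stands.
- The arm moves only by the shell command python3 -m jog 'ROWS' [FORCE]. ROWS is JSON, a list of rows, each a list of 7 numbers: the opening, from 0 (shut) to 1 (fully open), then the shift along the world's x, y, z in m, then the turn, a rotation vector about the world's x, y, z in rad. A call has 1 to 12 rows; each row shifts and turns the commanded pose from where the row before left it; what a row does not reach is not made up. A row lasts 1/8 s, in which the tool goes at most 62.5 mm and 10.7 degrees, less where a joint would pass 70% of its speed; a pose out of reach is approached as far as the arm can. A call with a gripper value outside its range is refused whole. The fingers move at their own pace and stop on an object; FORCE is the grip in N (left out, the last holds). Time passes only in rows, so rows that do not move let the fingers close. It gives the time, the measured TCP pose, the force, the opening and the grip force at its end, in the units of the state.
- ctrl.state(): the state, without advancing time (a new reading comes with each control period).
- ctrl.read_camera(name): name is "scene" or "top"; returns a dict with "color" (384x512x3 uint8, red, green, blue), "fovy" (degrees; the focal length in pixels is half the picture's height over the tangent of half this angle, whatever the lens; pixels are square), "cx", "cy" (the principal point, pixels), "k1" (the pictures are not rectified: a ray, as slopes to the right and down, at radius r is drawn at 1 + k1 r^2 times it, then the intrinsics apply), "world_from_camera" (4x4, takes a point from camera to world coordinates). Camera axes: x right, y down, z forward; pixel columns grow to the right and rows downward; lengths in m; the calibration is good to about 2 mm. A picture is of the moment at which its call begins. There is no depth.
- ctrl.close_job(): hands the job in; it is judged then, once.
Trained networks look in a picture, given as the dict that the camera call returned (one of the last four; its "shot" number tells which), for a name from the list of things; names that differ only in an ending like _2 or _b are one class to them, and where a whole thing is asked for, a point or a joint stands for the part that bears it (a point fixed in the world has none). Each returns a list of dicts, best first, with "conf" (0 to 1); they miss things now and then, are a little off and sometimes report something else, mostly with a low value. They report only what shows in the picture. A call takes as long as a camera call.
- ctrl.silhouettes(name, picture): "region" (384x512 bool, what is visible of it) and "position" ([row, column] in pixels, amid what is visible of it).
- ctrl.pinpoint(name, picture): "position" ([row, column] in pixels: a listed point, or the origin of a listed thing).
The state is a dict: "clock": time; "joints": joint angles; "qvel": joint speeds; "joint_torque": joint torques, N m; "tcp_pos": TCP position; "eef_rot": TCP orientation; "ft_force": force on the tool from outside, world axes, zero at the start; "wrist_torque": the same for the moment, N m; "grip_width": finger opening in m; "grip_force": force on a finger pad.
Only numpy, scipy, OpenCV 4.12 (cv2) and the standard library are available. Lean on these libraries where they do the work, as an engineer would, in place of code of your own. Each camera call takes 0.05 s, during which the arm holds its last target. There are 200 camera calls.

## Working session

There is one attempt and no reset: what is moved stays moved. The work goes in short steps, Python scripts to look and compute and a shell command to move; the robot and the scene stay as the last step left them, time stands still between calls to the robot, and variables do not carry over. Pictures are saved under pics/ and viewed, at most 11 in all, crops included, and the job is handed in when it is done.

```bash
ls; mkdir -p pics; cat > h.py <<'E'
import numpy as np,cv2
from cell import ctrl
def ray(p,rc):
    f=192/np.tan(np.radians(p["fovy"])/2)
    d=np.array([(rc[1]-p["cx"])/f,(rc[0]-p["cy"])/f]);u=d.copy()
    for _ in range(20): u=d/(1+p["k1"]*(u@u))
    T=np.array(p["world_from_camera"]);v=T[:3,:3]@np.r_[u,1]
    return T[:3,3],v/np.linalg.norm(v)
def atz(p,rc,z):
    o,v=ray(p,rc);return o+v*(z-o[2])/v[2]
def tri(a,ra,b,rb):
    A=0;B=0
    for p,r in((a,ra),(b,rb)):
        o,v=ray(p,r);M=np.eye(3)-np.outer(v,v);A=A+M;B=B+M@o
    return np.linalg.solve(A,B)
def proj(p,X):
    T=np.array(p["world_from_camera"]);c=T[:3,:3].T@(np.array(X)-T[:3,3]);u=c[:2]/c[2]
    f=192/np.tan(np.radians(p["fovy"])/2);u=u*(1+p["k1"]*(u@u))
    return np.array([p["cy"]+f*u[1],p["cx"]+f*u[0]])
def save(p,n): cv2.imwrite("pics/"+n+".png",p["color"][:,:,::-1])
E
python3 - <<'E'
from h import *
np.set_printoptions(precision=4,suppress=True)
s=ctrl.read_camera("scene");t=ctrl.read_camera("top")
im=np.vstack([s["color"],t["color"]])
cv2.imwrite("pics/a.png",s["color"][:,:,::-1]);cv2.imwrite("pics/b.png",t["color"][:,:,::-1])
print(s["world_from_camera"],t["world_from_camera"])
for n in ["rest","rest_seat","rest_tip","hook_grip","hook_tip","guard","clamp_centre","pliers_centre","carton_centre"]:
    a=ctrl.pinpoint(n,s);b=ctrl.pinpoint(n,t)
    pr=lambda l:[(np.round(x["position"],1).tolist(),round(x["conf"],2)) for x in l[:2]]
    print(n,pr(a),pr(b))
    if a and b:
        X=tri(s,a[0]["position"],t,b[0]["position"]);print("  ",X, proj(s,X)-a[0]["position"],proj(t,X)-b[0]["position"])
st=ctrl.state();print(st);print(ctrl.tip_extent)
E
```

```text
pics
[[ 0.5984  0.6025 -0.5281  0.98  ]
 [ 0.8011 -0.4546  0.3893 -0.5423]
 [-0.0055 -0.656  -0.7547  0.7825]
 [ 0.      0.      0.      1.    ]] [[-0.0121 -0.9867  0.1624  0.3489]
 [-0.9997  0.0087 -0.0216 -0.194 ]
 [ 0.0199 -0.1626 -0.9865  1.0089]
 [ 0.      0.      0.      1.    ]]
rest [([188.4, 264.5], 0.57)] [([226.6, 209.9], 0.95)]
   [ 0.4401 -0.105   0.0041] [-0.3845  2.2231] [1.2234 2.0981]
rest_seat [([161.1, 266.5], 0.98), ([158.1, 266.9], 0.59)] [([224.6, 204.1], 0.55)]
   [ 0.437  -0.1001  0.0875] [-0.3173  1.7765] [1.0195 1.7153]
rest_tip [] []
hook_grip [([159.0, 267.7], 0.83), ([174.4, 190.1], 0.68)] [([222.1, 204.4], 0.7), ([130.9, 271.7], 0.64)]
   [ 0.4413 -0.1011  0.0978] [-0.2669  1.4944] [0.8616 1.4398]
hook_tip [([167.3, 182.3], 0.67)] [([219.6, 311.1], 0.9)]
   [ 0.435  -0.2991  0.1884] [-0.1131  1.4951] [0.6771 1.3903]
guard [([271.7, 311.3], 0.78)] [([124.1, 242.2], 0.67), ([223.8, 207.1], 0.25)]
   [ 0.6711 -0.1719  0.0068] [-0.0663  0.3926] [0.1942 0.294 ]
clamp_centre [([284.6, 276.0], 0.69)] [([129.6, 272.4], 0.7)]
   [ 0.6547 -0.2429  0.0095] [-0.4327
[... 185 characters left out ...]
, 0.88)] [([241.5, 329.9], 0.65)]
   [ 0.4065 -0.3595  0.0126] [-0.0651  0.8667] [0.3542 0.768 ]
{'clock': 1.0, 'joints': array([-1.2372,  0.5364, -0.0044,  1.5379,  0.0026,  1.0673, -0.0712]), 'qvel': array([ 0.0002,  0.0006, -0.0001,  0.0004, -0.0007,  0.0005, -0.0004]), 'joint_torque': array([ -0.0014, -58.3332,   1.0477, -25.9444,   0.0125,   0.0016,
         0.    ]), 'tcp_pos': array([0.253 , 0.5987, 0.2423]), 'eef_rot': array([[-0.9212,  0.3892,  0.    ],
       [ 0.3892,  0.9212,  0.    ],
       [-0.    ,  0.0001, -1.    ]]), 'ft_force': array([ 0.8766, -0.3075, -0.28  ]), 'wrist_torque': array([-0.0313, -0.0037,  0.0252]), 'grip_force': 0.0, 'grip_width': 0.08541579786277535}
0.011
```

View images.

View pics/a.png

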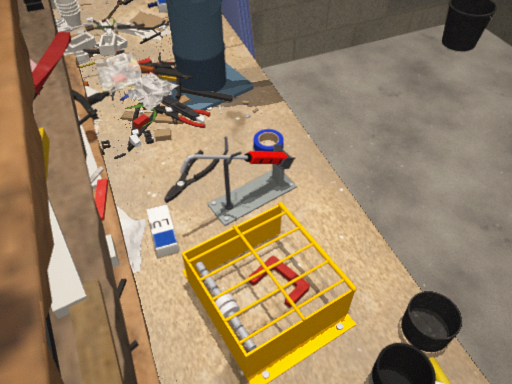

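View pics/b.png

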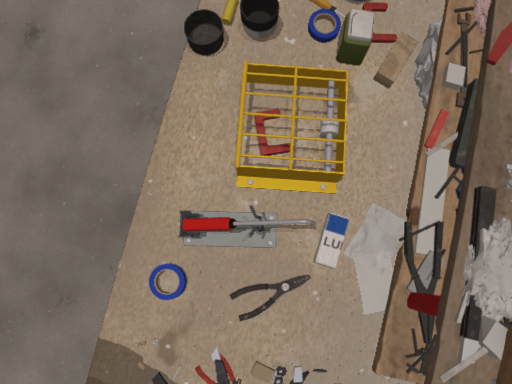

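```bash
cat > fit.py <<'E'
from h import *
from scipy.optimize import least_squares
np.set_printoptions(precision=4,suppress=True)
P=[ctrl.read_camera("scene"),ctrl.read_camera("top")]
cv2.imwrite("pics/c.png",cv2.resize(P[1]["color"][55:255,170:360,::-1],None,fx=3,fy=3,interpolation=cv2.INTER_CUBIC))
names=["rest","rest_seat","rest_tip","hook_grip","hook_tip","guard","clamp_centre","pliers_centre","carton_centre"]
obs=[]
g0=dict(guard=(.671,-.172),clamp_centre=(.655,-.243),pliers_centre=(.31,-.234),carton_centre=(.4065,-.3595))
zs=dict(guard=0,clamp_centre=.008,pliers_centre=.008,carton_centre=.015)
k=list(g0)
def pt(n,v):
    if n in g0: i=3+2*k.index(n);return np.r_[v[i:i+2],zs[n]]
    a,z={"rest":(0,0),"rest_seat":(0,.1),"hook_grip":(0,.1)}.get(n,(.1989,.1756))
    return np.r_[v[0]+a*np.cos(v[2]),v[1]+a*np.sin(v[2]),z]
v0=np.r_[.44,-.1,-np.pi/2,np.ravel([g0[n] for n in k]),0,0,0,0]
for c in(0,1):
    for n in names:
        for d in ctrl.pinpoint(n,P[c]):
            if np.linalg.norm(proj(P[c],pt(n,v0))-d["position"])<9: obs.append((c,n,np.array(d["position"]),d["conf"]))
def res(v): return np.r_[np.concatenate([(proj(P[c],pt(n,v))+v[11+2*c:13+2*c]-o)/1.2 for c,n,o,w in obs]),v[11:]/2]
r=least_squares(res,v0,loss="soft_l1").x
print("rest",r[:2],np.degrees(r[2]),"camoff",r[11:]);[print(n,r[3+2*i:5+2*i]) for i,n in enumerate(k)]
for c,n,o,w in obs: print(c,n,proj(P[c],pt(n,r))+r[11+2*c:13+2*c]-o,round(w,2))
for n in["hook_grip","clamp_centre","guard"]:
    for c in(0,1):
        s=ctrl.silhouettes(n,P[c])
        if s:
            m=s[0]["region"];ys,xs=np.nonzero(m);print(n,c,s[0]["conf"],m.sum(),xs.min(),xs.max(),ys.min(),ys.max())
            np.save(f"{n}{c}.npy",m)
np.save("r.npy",r)
E
python3 fit.py
```

```text
rest [ 0.4377 -0.1045] -91.05586511691014 camoff [-0.8899 -1.158  -1.0721 -0.3763]
guard [ 0.6686 -0.1629]
clamp_centre [ 0.6568 -0.243 ]
pliers_centre [ 0.3081 -0.237 ]
carton_centre [ 0.4063 -0.3607]
0 rest [0.2849 0.7657] 0.61
0 rest_seat [-1.6652 -0.5655] 0.6
0 hook_grip [-2.7652 -0.0655] 0.63
0 hook_tip [5.1835 0.2673] 0.95
0 guard [ 1.9437 -0.8102] 0.85
0 clamp_centre [-0.4342  0.9264] 0.67
0 pliers_centre [ 1.7194 -1.0529] 0.87
0 carton_centre [-0.8183  0.9839] 0.74
1 rest [-1.3647 -0.1436] 0.94
1 rest_seat [0.5741 0.4352] 0.55
1 hook_grip [-0.7259 -0.3648] 0.6
1 hook_tip [1.0409 0.4772] 0.78
1 guard [ 0.3153 -4.4184] 0.95
1 clamp_centre [0.1915 1.4   ] 0.98
1 pliers_centre [ 0.16   -1.8096] 0.95
1 carton_centre [-0.0947  1.9304] 0.94
hook_grip 0 0.61 825 181 287 149 172
hook_grip 1 0.83 964 183 314 217 230
clamp_centre 0 0.7 762 250 309 256 305
guard 0 0.84 11809 182 355 202 383
guard 1 0.74 7820 236 348 62 193
```

View crop.

View pics/c.png

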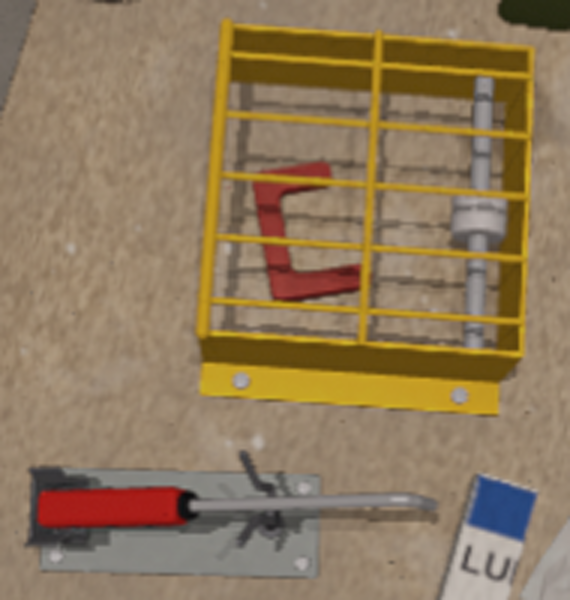

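```bash
cat > m.py <<'E'
from h import *
np.set_printoptions(precision=4,suppress=True)
t=ctrl.read_camera("top");r=np.load("r.npy");off=r[13:15]
w=lambda x,y,z:atz(t,np.array([55+(y)/3-.33,170+(x)/3-.33])-off,z)
for n,x,y,z in[("ml",226,20,.107),("mr",203,337,.107),("bl",531,47,.107),("br",521,355,.107),("clampsp1",255,180,.016),("clampsp2",276,299,.016),("arm1",330,170,.016),("arm2",361,277,.016),("in1",282,196,.016),("in2",292,268,.016),
 ("handle",114,507,.1),("handlefront",186,505,.1275),("rodend",400,499,.205),("rodstart",200,504,.1+.0325),("plateUL",45,467,0),("plateUR",319,476,0),("plateLL",42,570,0),("plateLR",317,577,0),("edge",0,107,0)]:
    print(n,w(x,y,z))
E
python3 m.py
```

```text
ml [ 0.7732 -0.1805  0.107 ]
mr [ 0.5487 -0.1643  0.107 ]
bl [ 0.7534 -0.3918  0.107 ]
br [ 0.535  -0.3747  0.107 ]
clampsp1 [ 0.6878 -0.2001  0.016 ]
clampsp2 [ 0.5968 -0.2146  0.016 ]
arm1 [ 0.6953 -0.2559  0.016 ]
arm2 [ 0.613  -0.2771  0.016 ]
in1 [ 0.6753 -0.22    0.016 ]
in2 [ 0.6201 -0.2266  0.016 ]
handle [ 0.4375 -0.1057  0.1   ]
handlefront [ 0.4357 -0.1539  0.1275]
rodend [ 0.4303 -0.281   0.205 ]
rodstart [ 0.4358 -0.1629  0.1325]
plateUL [ 0.4768 -0.0456  0.    ]
plateUR [ 0.4685 -0.2446  0.    ]
plateLL [ 0.4022 -0.0444  0.    ]
plateLR [ 0.3954 -0.242   0.    ]
edge [ 0.7537 -0.006   0.    ]
```

```bash
cat > tgt.py <<'E'
import sys
from h import *
from scipy.spatial.transform import Rotation as R
np.set_printoptions(precision=4,suppress=True)
def Rt(yaw,slope):
    y,s=np.radians([yaw,slope]);h=np.array([np.cos(y),np.sin(y),0]);z=np.array([0,0,1])
    tz=np.sin(s)*h-np.cos(s)*z;ty=np.cross(z,h);return np.c_[np.cross(ty,tz),ty,tz]
def delta(grip,yaw,slope,back=0):
    "grip = wanted handle centre; back = distance above it square to slope"
    M=Rt(yaw,slope);s=ctrl.state();T=np.array(grip)+M[:,2]*(.008-back)
    d=T-s["tcp_pos"];rv=R.from_matrix(M@np.array(s["eef_rot"]).T).as_rotvec()
    print("clock",s["clock"],"target",T,"shift",d,"turn",rv,"ang",np.degrees(np.linalg.norm(rv)))
if __name__=="__main__":
    a=[float(x) for x in sys.argv[1:]];delta(a[:3],a[3],a[4],a[5] if len(a)>5 else 0)
E
python3 tgt.py .4375 -.105 .1 -92.3 30 .12
```

```text
clock 2.35 target [ 0.4397 -0.049   0.197 ] shift [ 0.1867 -0.6478 -0.0453] turn [-0.4697 -0.2981 -1.182 ] ang 74.84830928389192
```

```bash
python3 -m jog '[[1,0.035,-0.054,0.005,-0.0391,-0.0248,-0.0985],[1,0.035,-0.054,0.005,-0.0391,-0.0248,-0.0985],[1,0.035,-0.054,0.005,-0.0391,-0.0248,-0.0985],[1,0.035,-0.054,0.005,-0.0391,-0.0248,-0.0985],[1,0.035,-0.054,0.005,-0.0391,-0.0248,-0.0985],[1,0.035,-0.054,0.005,-0.0391,-0.0248,-0.0985],[1,-0.004,-0.054,0,-0.0391,-0.0248,-0.0985],[1,-0.004,-0.054,0,-0.0391,-0.0248,-0.0985],[1,-0.004,-0.054,0,-0.0391,-0.0248,-0.0985],[1,-0.004,-0.054,0,-0.0391,-0.0248,-0.0985],[1,-0.004,-0.054,0,-0.0391,-0.0248,-0.0985],[1,-0.004,-0.054,0,-0.0391,-0.0248,-0.0985]]'; python3 tgt.py .4375 -.105 .1 -92.3 30 .12
```

```text
clock: 3.85
tcp_pos: [0.4322, -0.0404, 0.2715]
eef_rot: [[0.038, 0.999, -0.02], [0.865, -0.043, -0.499], [-0.5, 0.001, -0.866]]
ft_force: [1.2, 0.1, -0.4]
grip_width: 0.0852
grip_force: 0.0
clock 3.85 target [ 0.4397 -0.049   0.197 ] shift [ 0.0075 -0.0086 -0.0745] turn [-0.0003  0.0014  0.0026] ang 0.17325925821348165
```

```bash
python3 -m jog '[[1,0.0037,-0.0043,-0.0373,0,0.0007,0.0013],[1,0.0037,-0.0043,-0.0373,0,0.0007,0.0013],[1,-0.0008,-0.02,-0.0347,0,0,0],[1,-0.0008,-0.02,-0.0347,0,0,0],[1,-0.0004,-0.01,-0.0173,0,0,0],[1,-0.0004,-0.01,-0.0173,0,0,0],[1,0,0,0,0,0,0]]' 60; python3 tgt.py .4375 -.105 .1 -92.3 30; python3 -c "
from h import *
save(ctrl.read_camera('scene'),'d')"
```

```text
clock: 4.72
tcp_pos: [0.4367, -0.1082, 0.0923]
eef_rot: [[0.032, 0.999, -0.022], [0.865, -0.039, -0.5], [-0.5, -0.003, -0.866]]
ft_force: [-0.3, -0.0, -0.3]
grip_width: 0.0849
grip_force: 0.0
clock 4.725 target [ 0.4373 -0.109   0.0931] shift [ 0.0007 -0.0008  0.0008] turn [ 0.0003 -0.0032 -0.0015] ang 0.20267999789422383
```

View pics/d.png

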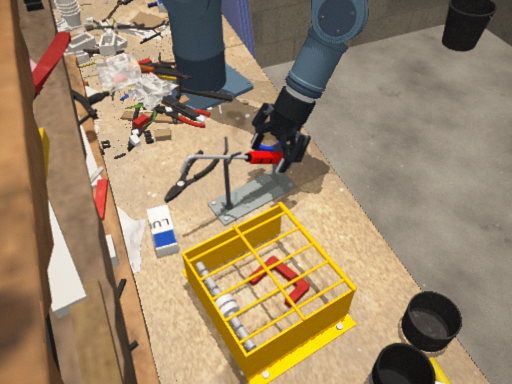

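The gripper straddles the red handle at about (157, 270), with the fingers on both sides; the clamp and hook have not moved. Next I close.

```bash
python3 -m jog '[[0.15,0,0,0,0,0,0],[0.15,0,0,0,0,0,0],[0.15,0,0,0,0,0,0],[0.15,0,0,0,0,0,0],[0.15,0,0,0,0,0,0],[0.15,0,0,0,0,0,0]]' 70
```

```text
clock: 5.52
tcp_pos: [0.4378, -0.1072, 0.0931]
eef_rot: [[0.031, 0.999, -0.019], [0.866, -0.037, -0.499], [-0.499, -0.001, -0.866]]
ft_force: [0.0, 2.1, 6.0]
grip_width: 0.0228
grip_force: 68.3
```

```bash
python3 -m jog '[[0.1,0.0004,0.01,0.0173,0,0,0],[0.1,0.0004,0.01,0.0173,0,0,0],[0.1,0.0006,0.015,0.026,0,0,0],[0.1,0.0006,0.015,0.026,0,0,0],[0.1,0.0004,0.01,0.04,0,0,0],[0.1,0,0.01,0.05,0,0,0]]' 70; python3 tgt.py .681 .11 .12 -94.4 0
python3 - <<'E'
from h import *
np.set_printoptions(precision=4,suppress=True)
P=[ctrl.read_camera(c) for c in("scene","top")]
save(P[0],"e")
for c in(0,1):print([(np.round(d["position"],1),round(d["conf"],2)) for d in ctrl.pinpoint("hook_tip",P[c])])
s=ctrl.state();R=np.array(s["eef_rot"]);X=s["tcp_pos"]-.008*R[:,2]-R[:,0]*.21+.034*R[:,2]
print(s["ft_force"],s["grip_width"],X,proj(P[0],X),proj(P[1],X))
E
```

```text
clock: 6.28
tcp_pos: [0.439, -0.0372, 0.2702]
eef_rot: [[0.031, 0.999, -0.021], [0.866, -0.037, -0.499], [-0.5, -0.003, -0.866]]
ft_force: [0.8, 0.7, -1.2]
grip_width: 0.0231
grip_force: 68.8
clock 6.275 target [0.681 0.11  0.112] shift [ 0.242   0.1472 -0.1582] turn [ 0.5223 -0.0328 -0.0395] ang 30.07062349804083
[(array([ 74.4, 205.7]), 0.73)]
[(array([203.7, 277.1]), 0.89)]
[ 0.0294 -0.1464 -1.8081] 0.023069191512049836 [ 0.4326 -0.2321  0.3516] [ 78.4408 206.105 ] [210.289  279.9005]
```

View pics/e.png

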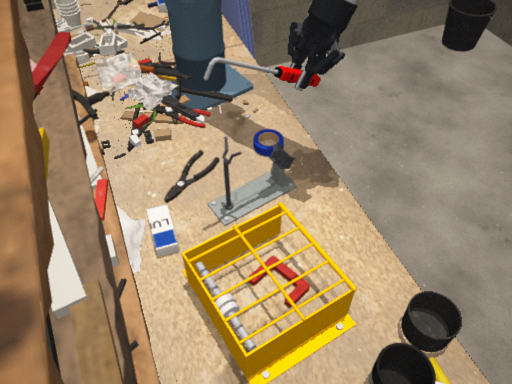

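```bash
python3 -m jog '[[0.1,0.03,0.03,-0.005,0.0653,-0.0041,-0.0049],[0.1,0.03,0.03,-0.005,0.0653,-0.0041,-0.0049],[0.1,0.03,0.03,-0.01,0.0653,-0.0041,-0.0049],[0.1,0.03,0.02,-0.01,0.0653,-0.0041,-0.0049],[0.1,0.03,0.02,-0.02,0.0653,-0.0041,-0.0049],[0.1,0.03,0.017,-0.03,0.0653,-0.0041,-0.0049],[0.1,0.03,0,-0.04,0.0653,-0.0041,-0.0049],[0.1,0.032,0,-0.038,0.0653,-0.0041,-0.0049],[0.1,0,0,0,0,0,0]]'; python3 tgt.py .679 .11 .073 -94.4 0
cat > chk.py <<'E'
from h import *
np.set_printoptions(precision=4,suppress=True)
import sys
P=[ctrl.read_camera(c) for c in("scene","top")]
if len(sys.argv)>1:
    cv2.imwrite("pics/"+sys.argv[1]+".png",cv2.resize(np.hstack([P[0]["color"][120:384,130:400],P[1]["color"][0:264,60:330]])[:,:,::-1],None,fx=1.45,fy=1.45))
s=ctrl.state();R=np.array(s["eef_rot"]);G=s["tcp_pos"]-.008*R[:,2];X=G-R[:,0]*.21+.034*R[:,2]
for n,Y in(("hook_tip",X),("hook_grip",G)):
    D=[ctrl.pinpoint(n,P[c]) for c in(0,1)]
    for c in(0,1):print(n,c,[(np.round(d["position"],1),round(d["conf"],2)) for d in D[c][:2]],"pred",proj(P[c],Y))
    if D[0] and D[1]:print("tri",tri(P[0],D[0][0]["position"],P[1],D[1][0]["position"]),"pred",Y)
print(s["clock"],s["ft_force"],s["grip_width"])
E
python3 chk.py f
```

```text
clock: 7.6
tcp_pos: [0.6795, 0.1051, 0.1052]
eef_rot: [[0.082, 0.997, -0.007], [0.997, -0.082, -0.003], [-0.004, -0.007, -1.0]]
ft_force: [-0.2, -0.1, -1.5]
grip_width: 0.0227
grip_force: 69.2
clock 7.6 target [0.679 0.11  0.065] shift [-0.0005  0.0049 -0.0402] turn [ 0.0031 -0.0073  0.0056] ang 0.5582619762021961
hook_tip 0 [(array([228.8, 335.4]), 0.96)] pred [228.7544 340.5367]
hook_tip 1 [(array([290.7, 274.1]), 0.69)] pred [116.5388 207.4044]
tri [ 0.4576 -0.1409 -0.0087] pred [ 0.6638 -0.1009  0.0837]
hook_grip 0 [(array([175.4, 421.1]), 0.76)] pred [173.9817 424.2358]
hook_grip 1 [(array([105.3, 101.9]), 0.76)] pred [104.7891 102.8886]
tri [0.6784 0.1088 0.113 ] pred [0.6804 0.1085 0.1174]
7.7 [-0.395  -0.1127 -0.703 ] 0.023075142628319122
```

View pics/f.png

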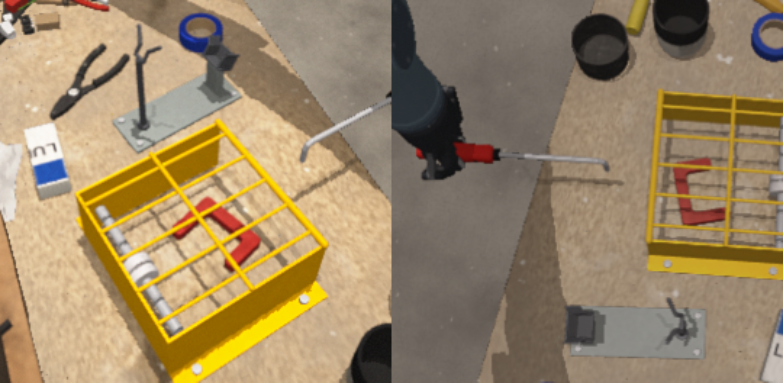

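```bash
python3 -m jog '[[0.1,0,0.005,-0.023,0.0031,-0.0073,0.0056],[0.1,0,0,-0.022,0,0,0],[0.1,-0.002,-0.025,0,0,0,0],[0.1,-0.002,-0.025,0,0,0,0],[0.1,-0.002,-0.025,0,0,0,0],[0.1,-0.002,-0.025,0,0,0,0],[0.1,-0.002,-0.025,0,0,0,0],[0.1,-0.002,-0.025,0,0,0,0],[0.1,0,0,0,0,0,0]]'; python3 tgt.py .668 -.039 .068 -94.4 0; python3 chk.py g
```

```text
clock: 9.02
tcp_pos: [0.6694, -0.0405, 0.0669]
eef_rot: [[0.077, 0.997, 0.009], [0.997, -0.077, 0.001], [0.002, 0.009, -1.0]]
ft_force: [-0.2, -0.1, -0.1]
grip_width: 0.0231
grip_force: 69.2
clock 9.025 target [ 0.668 -0.039  0.06 ] shift [-0.0014  0.0015 -0.0069] turn [-0.0012  0.009   0.0003] ang 0.519440174174356
hook_tip 0 [(array([273.1, 274.1]), 0.85)] pred [276.7638 278.375 ]
hook_tip 1 [(array([121.9, 275.2]), 0.78)] pred [126.6327 276.0099]
tri [ 0.6556 -0.2483  0.059 ] pred [ 0.6548 -0.2451  0.0396]
hook_grip 0 [(array([218.9, 362.4]), 0.95)] pred [217.585  365.8633]
hook_grip 1 [(array([117. , 177.6]), 0.66), (array([129.7, 272.6]), 0.4)] pred [115.5549 176.8491]
tri [ 0.6668 -0.0384  0.07  ] pred [ 0.6698 -0.0358  0.0746]
9.125 [ 0.0735  0.2361 -1.3682] 0.023005747741352386
```

View pics/g.png

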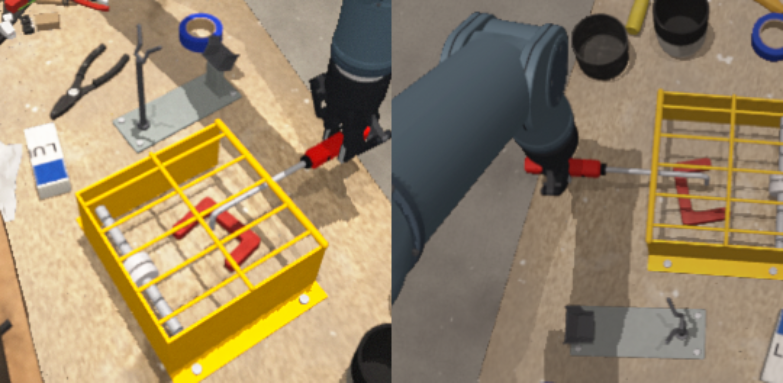

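```bash
python3 -m jog '[[0.1,-0.001,0,-0.01,-0.001,0.009,0],[0.1,0,0,-0.01,0,0,0],[0.1,0,0,-0.007,0,0,0],[0.1,0,0,-0.003,0,0,0],[0.1,0,0,0,0,0,0]]'; python3 chk.py h
```

```text
clock: 9.95
tcp_pos: [0.6686, -0.0357, 0.0361]
eef_rot: [[0.072, 0.997, -0.001], [0.997, -0.072, 0.002], [0.002, -0.001, -1.0]]
ft_force: [1.0, -1.3, -1.5]
grip_width: 0.0227
grip_force: 69.2
hook_tip 0 [(array([281.9, 273.5]), 0.87)] pred [284.3139 277.5287]
hook_tip 1 [(array([128.5, 273.3]), 0.95)] pred [131.0395 275.3835]
tri [ 0.6528 -0.2459  0.0209] pred [ 0.6539 -0.2451  0.0101]
hook_grip 0 [(array([226.1, 359.4]), 0.84)] pred [226.3829 362.924 ]
hook_grip 1 [(array([120.2, 178.5]), 0.81)] pred [120.4084 179.0201]
tri [ 0.6665 -0.0381  0.0462] pred [ 0.669  -0.0357  0.0446]
10.05 [ 0.5607 -0.189  -1.459 ] 0.02331482520769541
```

View pics/h.png

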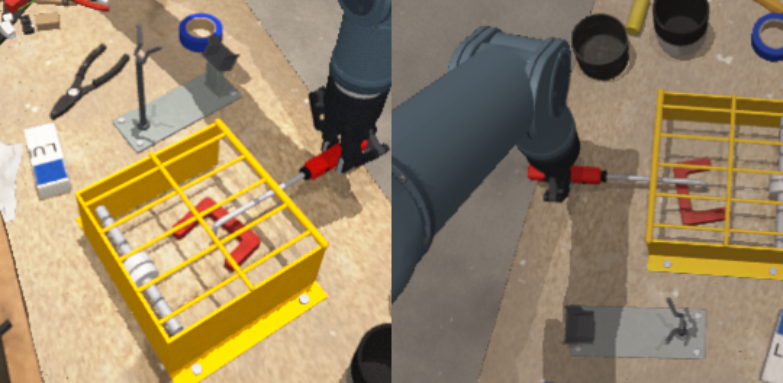

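```bash
python3 -m jog '[[0.1,0,0,-0.003,0,0,0],[0.1,0,0,0,0,0,0]]'; python3 -m jog '[[0.1,0.001,0.012,0,0,0,0],[0.1,0.001,0.012,0,0,0,0],[0.1,0.001,0.012,0,0,0,0],[0.1,0.001,0.012,0,0,0,0],[0.1,0.001,0.012,0,0,0,0]]'; python3 chk.py i
```

```text
clock: 10.5
tcp_pos: [0.6685, -0.0355, 0.033]
eef_rot: [[0.072, 0.997, -0.001], [0.997, -0.072, 0.003], [0.002, -0.001, -1.0]]
ft_force: [0.1, -0.8, -1.0]
grip_width: 0.0232
grip_force: 69.2
clock: 11.12
tcp_pos: [0.6738, 0.0251, 0.0333]
eef_rot: [[0.072, 0.997, -0.0], [0.997, -0.072, 0.002], [0.002, -0.001, -1.0]]
ft_force: [-0.2, -2.5, -1.8]
grip_width: 0.023
grip_force: 69.2
hook_tip 0 [(array([266.4, 300.3]), 0.95)] pred [270.3088 303.9932]
hook_tip 1 [(array([123.9, 244.9]), 0.61), (array([224.3, 207.7]), 0.47)] pred [129.272  247.0151]
tri [ 0.6608 -0.1844  0.0277] pred [ 0.6595 -0.1819  0.0065]
hook_grip 0 [(array([215.9, 383.8]), 0.63)] pred [214.3174 385.8413]
hook_grip 1 [(array([117.2, 148.2]), 0.94)] pred [119.0429 150.3815]
tri [0.6755 0.0283 0.039 ] pred [0.674  0.0274 0.0414]
11.225 [-0.6913  0.3208 -1.4094] 0.023151331149092583
```

View pics/i.png

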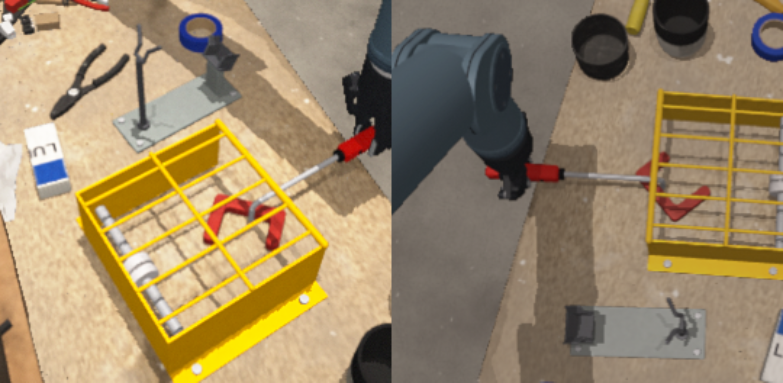

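```bash
cat > cl.py <<'E'
from h import *
from scipy.optimize import differential_evolution as DE
np.set_printoptions(precision=4,suppress=True)
def run(verbose=True):
    P=[ctrl.read_camera(c) for c in("scene","top")];r=np.load("r.npy")
    C=np.array([[-38,-50],[37,-50],[37,-31],[-18,-31],[-18,31],[37,31],[37,50],[-38,50]])/1000
    s=ctrl.state();R=np.array(s["eef_rot"]);G=s["tcp_pos"]-.008*R[:,2];tip=G-R[:,0]*.21+.034*R[:,2]
    M=[]
    for c,p in enumerate(P):
        h=cv2.cvtColor(p["color"],cv2.COLOR_RGB2HSV).astype(int)
        m=((h[...,0]<8)|(h[...,0]>172))&(h[...,1]>130)&(h[...,2]>50)
        w=np.zeros_like(m);ctr=proj(p,[tip[0],tip[1]-.02,.01]).astype(int);w[ctr[0]-55:ctr[0]+55,ctr[1]-60:ctr[1]+60]=1
        n,l,st,_=cv2.connectedComponentsWithStats(m.astype(np.uint8))
        m=m&w
        gp=proj(p,G).astype(int);cv2.circle(mm:=m.astype(np.uint8),(int(gp[1]),int(gp[0])),35,0,-1);M.append(mm>0)
    def cost(v):
        a=np.array([np.cos(v[2]),np.sin(v[2])]);b=np.array([-a[1],a[0]]);t=0
        for c,p in enumerate(P):
            poly=[]
            for z in(.016,.0):
                q=[proj(p,np.r_[v[:2]+x*a+y*b,z])+r[11+2*c:13+2*c] for x,y in C];poly.append(np.round(np.array(q)[:,::-1]*16).astype(np.int32))
            k=np.zeros(M[c].shape,np.uint8)
            for q in poly: cv2.fillPoly(k,[q],1,shift=4)
            k=k>0;t+=(M[c]&~k).sum()+.5*(k&~M[c]).sum()
        return t
    o=DE(cost,[(tip[0]-.06,tip[0]+.06),(tip[1]-.08,tip[1]+.05),(-np.pi*.95,-.05)],seed=1,maxiter=60,popsize=12)
    v=o.x;print("clamp",v[:2],np.degrees(v[2]),"cost",o.fun,[m.sum() for m in M],"tip",tip)
    a=np.array([np.cos(v[2]),np.sin(v[2])]);b=np.array([-a[1],a[0]]);d=tip[:2]-v[:2];print("tip in clamp",d@a,d@b)
    g=np.array([-.076,-.997]);o=np.array([.661,-.172])
    print("max depth in guard x of clamp corners",max((v[:2]+x*a+y*b-o)@g for x,y in C),"max y",max((v[:2]+x*a+y*b)[1] for x,y in C))
run()
E
python3 cl.py
```

```text
clamp [ 0.6634 -0.1959] -51.8955810872801 cost 552.5 [np.int64(670), np.int64(437)] tip [ 0.6585 -0.1853  0.0069]
tip in clamp -0.011365940449167326 0.0026801795207486256
max depth in guard x of clamp corners 0.08472693465101598 max y -0.13518177524533537
```

```bash
python3 -m jog '[[0.1,-0.004,-0.009,0,0,0,0],[0.1,-0.007,-0.0095,0,0,0,0],[0.1,-0.004,0,0,0,0,0],[0.1,0,0.012,0,0,0,0],[0.1,0.001,0.012,0,0,0,0],[0.1,0.001,0.012,0,0,0,0],[0.1,0.001,0.01,0,0,0,0],[0.1,0,0,0,0,0,0]]'; python3 cl.py
```

```text
clock: 12.52
tcp_pos: [0.6618, 0.0542, 0.0332]
eef_rot: [[0.07, 0.998, -0.0], [0.998, -0.07, 0.004], [0.004, -0.001, -1.0]]
ft_force: [-0.2, 0.1, -1.3]
grip_width: 0.0232
grip_force: 69.3
clamp [ 0.6577 -0.1666] -79.12317524000788 cost 554.0 [np.int64(584), np.int64(543)] tip [ 0.6468 -0.1567  0.0067]
tip in clamp -0.011783927731283355 -0.008864668564795168
max depth in guard x of clamp corners 0.043733325985451064 max y -0.11987964567240021
```

```bash
python3 -m jog '[[0.1,0.003,-0.004,0,0,0,0],[0.1,0.004,0,0,0,0,0],[0.1,0,0.014,0,0,0,0],[0.1,0.001,0.014,0,0,0,0],[0.1,0.001,0.014,0,0,0,0],[0.1,0.001,0.012,0,0,0,0],[0.1,0,0,0,0,0,0]]'; python3 cl.py
```

```text
clock: 13.5
tcp_pos: [0.6717, 0.1048, 0.0333]
eef_rot: [[0.069, 0.998, -0.0], [0.998, -0.069, 0.004], [0.004, -0.001, -1.0]]
ft_force: [0.3, -0.6, -1.0]
grip_width: 0.0227
grip_force: 69.3
clamp [ 0.6638 -0.116 ] -65.34000900507675 cost 416.0 [np.int64(712), np.int64(622)] tip [ 0.6567 -0.1066  0.0066]
tip in clamp -0.011526429501521138 -0.0025090711256521977
max depth in guard x of clamp corners 0.0005802771032902921 max y -0.06062367755172442
```

```bash
python3 -m jog '[[0.1,-0.003,-0.006,0,0,0,0],[0.1,-0.004,0,0,0,0,0],[0.1,0,0.014,0,0,0,0],[0.1,0,0.014,0,0,0,0],[0.1,0,0.014,0,0,0,0],[0.1,0,0.012,0,0,0,0],[0.1,0,0.006,0,0,0,0],[0.1,0,0,0,0,0,0]]'; python3 cl.py
```

```text
clock: 14.6
tcp_pos: [0.6647, 0.1572, 0.0333]
eef_rot: [[0.071, 0.997, -0.0], [0.997, -0.071, 0.003], [0.003, -0.001, -1.0]]
ft_force: [0.1, -0.2, -0.7]
grip_width: 0.0232
grip_force: 69.3
clamp [ 0.6566 -0.0672] -93.80082561083746 cost 341.5 [np.int64(823), np.int64(688)] tip [ 0.6496 -0.0529  0.0066]
tip in clamp -0.013803716061937569 -0.007996389012843209
max depth in guard x of clamp corners -0.06670129240923128 max y -0.025940095013032214
```

```bash
python3 -m jog '[[0.1,0,-0.01,0,0,0,0],[0.1,0,0,0.02,0,0,0],[0.1,0,0,0.03,0,0,0],[0.1,0,0,0.05,0,0,0],[0.1,0,0,0.06,0,0,0],[0.1,0,0,0.06,0,0,0],[0.1,0,0,0,0,0,0]]'; python3 cl.py | tail -1; cat > ret.py <<'E'
import sys
from h import *
from scipy.spatial.transform import Rotation as R
np.set_printoptions(precision=4,suppress=True)
s=ctrl.state();b=float(sys.argv[1])
M=np.array([[.031,.999,-.0195],[.866,-.037,-.499],[-.499,-.002,-.866]]);u,_,v=np.linalg.svd(M);M=u@v
T=np.array([.4378,-.1072,.0931])-b*M[:,2]
print(s["clock"],s["tcp_pos"],"shift",T-s["tcp_pos"],"turn",R.from_matrix(M@np.array(s["eef_rot"]).T).as_rotvec(),"ft",s["ft_force"],"toolz",M[:,2])
E
python3 ret.py .15
```

```text
clock: 15.58
tcp_pos: [0.6683, 0.1457, 0.2613]
eef_rot: [[0.073, 0.997, 0.012], [0.997, -0.073, 0.006], [0.007, 0.011, -1.0]]
ft_force: [-0.0, 0.1, -1.4]
grip_width: 0.023
grip_force: 69.4
max depth in guard x of clamp corners -0.06486007110924061 max y -0.027778457968362622
15.675 [0.6649 0.1457 0.2549] shift [-0.2241 -0.1781 -0.0319] turn [-0.5254  0.0316  0.035 ] ft [ 0.226  -0.7693 -2.6327] toolz [-0.0199 -0.4989 -0.8664]
```

```bash
python3 -m jog '[[0.1,-0.03,0,0.005,-0.0584,0.0035,0.0039],[0.1,-0.03,0,0.005,-0.0584,0.0035,0.0039],[0.1,-0.03,-0.02,0.005,-0.0584,0.0035,0.0039],[0.1,-0.03,-0.025,0.005,-0.0584,0.0035,0.0039],[0.1,-0.03,-0.025,0,-0.0584,0.0035,0.0039],[0.1,-0.03,-0.03,0,-0.0584,0.0035,0.0039],[0.1,-0.025,-0.03,-0.01,-0.0584,0.0035,0.0039],[0.1,-0.019,-0.025,-0.02,-0.0584,0.0035,0.0039],[0.1,0,-0.023,-0.02,-0.0584,0.0035,0.0039],[0.1,0,0,0,0,0,0]]' >/dev/null; python3 ret.py .1; python3 chk.py
```

```text
16.925 [ 0.4385 -0.0331  0.2218] shift [ 0.0013 -0.0242 -0.0421] turn [ 0.0037 -0.0067  0.0016] ft [ 0.0792  0.7666 -1.9256] toolz [-0.0199 -0.4989 -0.8664]
hook_tip 0 [(array([ 99.9, 208.3]), 0.92)] pred [100.3873 211.5666]
hook_tip 1 [(array([209.8, 274.1]), 0.7)] pred [213.3777 274.4826]
tri [ 0.4366 -0.2294  0.3105] pred [ 0.4338 -0.2264  0.3058]
hook_grip 0 [(array([ 94.6, 297.3]), 0.6), (array([241.7, 347.5]), 0.4)] pred [ 95.6625 299.4334]
hook_grip 1 [(array([215.4, 152.3]), 0.84)] pred [215.6034 154.3243]
tri [ 0.4391 -0.0277  0.2328] pred [ 0.4409 -0.0277  0.2303]
17.025 [ 0.1957  0.0059 -1.4452] 0.022920905957377738
```

```bash
python3 -m jog '[[0.1,0.001,-0.012,-0.021,0.0037,-0.0067,0.0016],[0.1,0,-0.012,-0.021,0,0,0],[0.1,-0.0005,-0.0125,-0.0215,0,0,0],[0.1,-0.0005,-0.0125,-0.0215,0,0,0],[0.1,0,0,0,0,0,0]]' >/dev/null; python3 ret.py .05; python3 chk.py j
```

```text
17.85 [ 0.44   -0.0818  0.138 ] shift [-0.0012 -0.0005 -0.0016] turn [-0.0014  0.0031  0.0002] ft [ 0.0553 -0.7742 -0.1839] toolz [-0.0199 -0.4989 -0.8664]
hook_tip 0 [(array([146.4, 189.4]), 0.56)] pred [148.8712 192.5087]
hook_tip 1 [(array([214.7, 299.3]), 0.77)] pred [218.9113 301.1708]
tri [ 0.4377 -0.2766  0.2306] pred [ 0.4342 -0.2757  0.2207]
hook_grip 0 [(array([138. , 277.2]), 0.93), (array([269.8, 311.4]), 0.44)] pred [137.4866 278.9184]
hook_grip 1 [(array([219.7, 190.8]), 0.85)] pred [220.3602 190.065 ]
tri [ 0.4418 -0.0795  0.1466] pred [ 0.4415 -0.0767  0.1459]
17.95 [ 0.4085  0.5378 -1.4687] 0.02330436148091469
```

View pics/j.png

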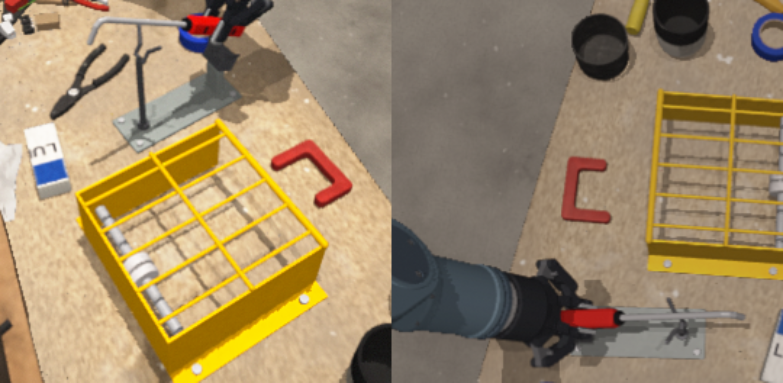

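```bash
python3 -m jog '[[0.1,-0.0013,-0.0075,-0.014,-0.0014,0.003,0],[0.1,-0.0003,-0.0075,-0.013,0,0,0],[0.1,-0.0002,-0.005,-0.0087,0,0,0],[0.1,0,0,0,0,0,0]]'; python3 ret.py 0
```

```text
clock: 18.65
tcp_pos: [0.4387, -0.1013, 0.1025]
eef_rot: [[0.031, 0.999, -0.018], [0.866, -0.036, -0.498], [-0.499, -0.0, -0.867]]
ft_force: [-0.2, -0.0, -1.3]
grip_width: 0.0229
grip_force: 69.5
18.65 [ 0.4387 -0.1013  0.1025] shift [-0.0009 -0.0059 -0.0094] turn [-0.0006  0.0013 -0.0009] ft [-0.2436 -0.0253 -1.3161] toolz [-0.0199 -0.4989 -0.8664]
```

```bash
python3 -m jog '[[0.1,-0.0005,-0.003,-0.005,0,0,0],[0.1,-0.0003,-0.002,-0.003,0,0,0],[0.1,0,-0.0009,-0.0014,0,0,0],[0.1,0,0,0,0,0,0]]'; python3 ret.py 0;python3 chk.py
```

```text
clock: 19.15
tcp_pos: [0.4381, -0.107, 0.0932]
eef_rot: [[0.031, 0.999, -0.018], [0.866, -0.036, -0.498], [-0.498, 0.0, -0.867]]
ft_force: [-0.4, 0.4, -0.7]
grip_width: 0.0229
grip_force: 69.6
19.15 [ 0.4381 -0.107   0.0932] shift [-0.0003 -0.0002 -0.0001] turn [-0.001   0.0018 -0.0013] ft [-0.4026  0.4416 -0.7172] toolz [-0.0199 -0.4989 -0.8664]
hook_tip 0 [(array([168. , 178.4]), 0.87)] pred [171.5434 182.3535]
hook_tip 1 [(array([219.4, 312.7]), 0.95)] pred [223.0849 313.1588]
tri [ 0.4342 -0.304   0.1892] pred [ 0.4313 -0.3018  0.1754]
hook_grip 0 [(array([156.8, 265.2]), 0.77)] pred [157.5147 267.7199]
hook_grip 1 [(array([225.1, 209.5]), 0.56)] pred [224.3301 206.6289]
tri [ 0.4365 -0.1088  0.1043] pred [ 0.4383 -0.103   0.1002]
19.25 [ 0.1755  0.87   -1.0771] 0.022918837013480166
```

```bash
python3 -m jog '[[0.1,-0.0002,-0.0004,-0.0008,-0.001,0.002,-0.001],[0.1,0,0,0,0,0,0]]'; python3 -m jog '[[0.1,0,-0.0003,-0.0006,0,0,0],[0.1,0,0,0,0,0,0]]'
```

```text
clock: 19.7
tcp_pos: [0.4382, -0.1071, 0.093]
eef_rot: [[0.031, 0.999, -0.02], [0.866, -0.036, -0.499], [-0.499, -0.002, -0.866]]
ft_force: [-2.8, 4.3, 10.4]
grip_width: 0.023
grip_force: 71.4
clock: 19.95
tcp_pos: [0.4382, -0.1072, 0.0929]
eef_rot: [[0.031, 0.999, -0.02], [0.866, -0.037, -0.499], [-0.5, -0.002, -0.866]]
ft_force: [-5.2, 9.6, 23.4]
grip_width: 0.0229
grip_force: 73.2
```

```bash
python3 -m jog '[[0.1,0.0001,0.0006,0.001,0,0,0],[0.1,0,0,0,0,0,0],[0.4,0,0,0,0,0,0],[0.7,0,0,0,0,0,0],[1,0,0,0,0,0,0],[1,0,0,0,0,0,0],[1,0,0,0,0,0,0],[1,0,0,0,0,0,0]]'; python3 chk.py
```

```text
clock: 20.95
tcp_pos: [0.438, -0.1071, 0.0928]
eef_rot: [[0.031, 0.999, -0.02], [0.866, -0.037, -0.499], [-0.499, -0.002, -0.866]]
ft_force: [-0.8, -0.8, 0.1]
grip_width: 0.0855
grip_force: 0.0
hook_tip 0 [(array([169. , 179.9]), 0.69)] pred [171.5843 182.2937]
hook_tip 1 [(array([220.2, 312.5]), 0.78)] pred [223.1937 313.1774]
tri [ 0.4338 -0.3028  0.1853] pred [ 0.4311 -0.3019  0.1752]
hook_grip 0 [(array([156.1, 270.4]), 0.8)] pred [157.6582 267.623 ]
hook_grip 1 [] pred [224.423  206.7265]
21.05 [ 0.9087 -0.4676 -0.1276] 0.08527406461360522
```

Retreat square to the slope, then up and clear.

```bash
python3 -m jog '[[1,0.0004,0.01,0.0173,0,0,0],[1,0.0004,0.01,0.0173,0,0,0],[1,0.0008,0.02,0.0347,0,0,0],[1,0.0008,0.02,0.0347,0,0,0],[1,0.001,0.02,0.04,0,0,0],[1,0,0.03,0.04,0,0,0],[1,0,0.05,0.02,0,0,0],[1,0,0.05,0,0,0,0],[1,0,0.05,0,0,0,0],[1,0,0.05,0,0,0,0],[1,0,0,0,0,0,0]]'; python3 - <<'E'
from h import *
P=[ctrl.read_camera(c) for c in("scene","top")]
cv2.imwrite("pics/k.png",cv2.resize(np.hstack([P[0]["color"][110:374,130:400],P[1]["color"][50:314,100:370]])[:,:,::-1],None,fx=1.45,fy=1.45))
a=ctrl.read_camera("top")["color"];b=cv2.imread("pics/b.png")[:,:,::-1]
d=np.abs(a.astype(int)-b).sum(2);print("hook area diff top",(d[210:235,180:320]>120).sum())
for n in["hook_tip","hook_grip","pliers_centre","carton_centre"]:
    print(n,[np.round(x["position"],1) for c in(0,1) for x in ctrl.pinpoint(n,P[c])[:1]])
E
```

```text
clock: 22.62
tcp_pos: [0.4409, 0.2072, 0.296]
eef_rot: [[0.025, 1.0, -0.017], [0.867, -0.03, -0.498], [-0.498, -0.003, -0.867]]
ft_force: [-0.3, -0.8, 0.2]
grip_width: 0.0852
grip_force: 0.0
hook area diff top 11
hook_tip [array([165.5, 182.2]), array([220.8, 310.3])]
hook_grip [array([160.9, 267. ]), array([223. , 206.7])]
pliers_centre [array([176.3, 188.9]), array([290.4, 269.8])]
carton_centre [array([228.4, 161.4]), array([240.3, 331.1])]
```

View pics/k.png

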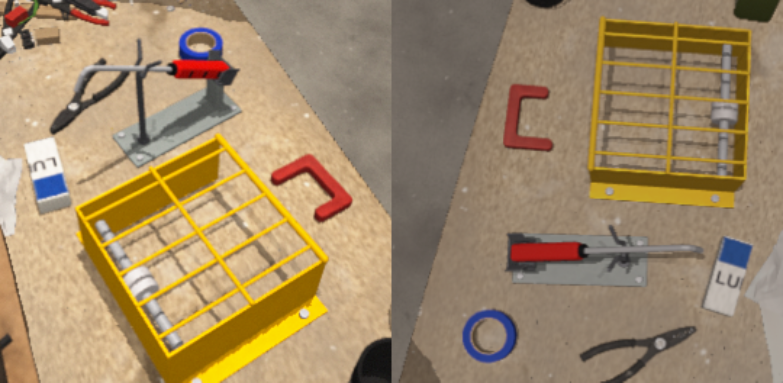

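```bash
python3 -c "
from cell import ctrl
print(ctrl.close_job())"
```

```text
the job is handed in; nothing more can be done
None
```

The job is handed in: the clamp lies flat on the bench about 65 mm clear of the guard's mouth (measured from the pictures), the hook is back in its rest as it was, and the pliers and carton are where they stood.

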